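Stack a bearing on its spacer and hold the loupe in focus over it

TASK

Set the wide steel spacer ring flat in the middle of the inspection stand's round plate and set the loose bearing centred on top of it, putting both down rather than dropping them. Then take the loupe by its handle and hold its lens over the middle of the bearing at the height of the pointer on the stand's post, level the whole time and not touching the stack or stand. Finish while still holding it there; leave the other tools where they lie.

Things in the scene. Friction and masses are not known exactly. Their poses are not given: they have to be found in the camera images.
- plate_top (a point): Centre of the top face of the inspection stand's round steel plate (diameter 60 mm, top 18 mm above the bench). The stand is fixed and has a flat grey base 8 mm high that reaches from 60 mm in front of the plate centre (stand -x) to 170 mm behind it (stand +x), 100 mm wide. A post of diameter 12 mm, its top 173 mm above the bench, stands 140 mm behind the plate centre. x points from the plate centre to the post, z up.
- pointer_tip (a point): Tip of the pointer that marks the focal height: a thin dark horizontal needle on a collar (24 mm across) on the stand's post, pointing at the axis of the plate; its tip is 86 mm from that axis and 98 to 143 mm above the bench, different each time. The collar is clamped by friction. Axes parallel to the stand's, z up.
- spacer_center (a point): Centre (half-way up) of the spacer, a plain flat steel ring, 40 mm outside, 22 mm bore, 10 mm high, about 60 g, loose on the bench; its z axis is the ring's axis.
- bearing_center (a point): Centre (half-way up) of the only loose ball bearing on the bench: steel, 29 mm outside, 10 mm high, about 28 g; its z axis is its own axis. (Other bearings lie in the pink baskets and are not wanted.)
- lens (a point): Centre of the lens of the loupe (half-way through its 12 mm high aluminium frame, 64 mm across). The loupe lies flat on the bench, about 90 g. x points from the handle to the lens, z up: the straight handle runs from the lens along -x.
- loupe_grip (a point): Balance point of the loupe, in its black handle, half-way up and across it: 78 mm from the lens centre along the loupe's -x and 5 mm above the lens centre (so 11 mm above the bench as it lies). The handle is a straight bar 16 mm wide and 22 mm high with parallel upright sides, from 41 to 135 mm behind the lens centre, then a steel butt of the same section to 147 mm. Same axes as the lens.
- micrometer: Bystander: micrometer with a green bow, 61x130x16 mm, lying on the bench in front of the stand. Leave alone.
- marker: Bystander: marker pen 137 mm long, 16 mm thick, lying on the bench behind the loupe on the right. Leave alone.
- screwdriver: Bystander: screwdriver 209 mm long, 31 mm thick, lying on the bench at the left front. Leave alone.

How it is judged (in metres and radians):
On the way, in this order (a step that is already met when the one before it is completed fails the run):
1. the spacer lies flat and centred on the stand's plate, let go (horizontal distance between spacer_center and plate_top below 0.005 m and z of spacer_center in the frame of plate_top between 0.002 and 0.008 m and (angle between spacer_center's own z axis and vertical below 0.07 rad or angle between spacer_center's own z axis and vertical above 3.07 rad) and contact force between the fingers and spacer below 0.1 N and linear speed of spacer below 0.02 m/s), for 0.2 s.
2. the bearing lies flat and centred on the spacer, let go (horizontal distance between spacer_center and plate_top below 0.005 m and z of spacer_center in the frame of plate_top between 0.002 and 0.008 m and (angle between spacer_center's own z axis and vertical below 0.07 rad or angle between spacer_center's own z axis and vertical above 3.07 rad) and contact force between the fingers and spacer below 0.1 N and horizontal distance between bearing_center and spacer_center below 0.005 m and z of bearing_center in the frame of spacer_center between 0.007 and 0.013 m and (angle between bearing_center's own z axis and vertical below 0.07 rad or angle between bearing_center's own z axis and vertical above 3.07 rad) and contact force between the fingers and bearing below 0.1 N and linear speed of bearing below 0.02 m/s), for 0.2 s.
At the end, for the whole second after the job is handed in: Spacer flat within 5 mm of the plate centre, bearing flat within 5 mm of the spacer centre, both let go; loupe held by the gripper alone and still, lens within 8 mm of the bearing axis and 6 mm of the pointer height, level within 0.1 rad, not touching stand or stack (horizontal distance between spacer_center and plate_top below 0.005 m and z of spacer_center in the frame of plate_top between 0.002 and 0.008 m and (angle between spacer_center's own z axis and vertical below 0.07 rad or angle between spacer_center's own z axis and vertical above 3.07 rad) and contact force between each of the fingers, loupe and spacer below 0.1 N and horizontal distance between bearing_center and spacer_center below 0.005 m and z of bearing_center in the frame of spacer_center between 0.007 and 0.013 m and (angle between bearing_center's own z axis and vertical below 0.07 rad or angle between bearing_center's own z axis and vertical above 3.07 rad) and contact force between each of the fingers, loupe and bearing below 0.1 N and horizontal distance between lens and bearing_center below 0.008 m and z of lens in the frame of pointer_tip between -0.006 and 0.006 m and angle between lens's own z axis and vertical below 0.1 rad and contact force between the fingers and loupe above 1 N and linear speed of loupe below 0.03 m/s and contact force between loupe and stand below 0.1 N); the arm keeps its last pose, push and grip.
It fails at once if the loupe is tipped more than 0.35 rad from level (angle between lens's own z axis and vertical above 0.35 rad).
It fails at once if the loupe knocks the stack or the stand (contact force between loupe and bearing above 1 N or contact force between loupe and spacer above 1 N or contact force between loupe and stand above 1 N).
It fails at once if the spacer or bearing is dropped onto the stand (falls faster than 0.5 m/s) ((horizontal distance between spacer_center and plate_top below 0.035 m and contact force between the fingers and spacer below 0.05 N and linear speed of spacer above 0.5 m/s) or (horizontal distance between bearing_center and plate_top below 0.035 m and contact force between the fingers and bearing below 0.05 N and linear speed of bearing above 0.5 m/s)).
It fails at once if the micrometer, marker or screwdriver is moved more than 30 mm (distance of any of micrometer, marker, screwdriver from where it was at the start of the episode above 0.03 m).
It also fails if it takes over 61 s, if anything falls off the work surface, if the arm or the gripper's body presses on something with over 40 N, if the wrist force passes 120 N, or if a joint passes its speed limit or range.

ROBOT

A 6-joint arm with a two-finger parallel gripper is mounted at the origin on a cart in front of the work surface, level with it; the furniture and walls round the work are solid. World frame = base frame: x ahead of the robot, y to its left, z up, the work surface at z = 0. Lengths are in m, angles in degrees, forces in N, time in s.
With the tool pointing down it reaches from about 0.3 to 0.75 m from the base axis. Payload 8.5 kg.
Tool frame: the origin (TCP) lies on the centre line of the jaws, within the pads' length; the fingertips stand 14 mm ahead of it and the grasp point (between the pads) lies 5 mm behind it; z points along the fingers, x is the direction in which the jaws open and shut, and the axes are right-handed (so a half turn about z gives the same grasp; the last joint's range is limited). The gripper opens to 85 mm and grips with 20 to 120 N. Pads are 22 mm wide; open, the fingers measure 114 mm over their backs; the gripper's body (76 mm by 85 mm) begins 54 mm behind the grasp point. The pads swing forward as they close: fully open they stand 13 mm farther back than shut.
Start: joints at [-87.107, 21.807, 74.336, -0, 83.858, -12.336], TCP at [0.144, -0.531, 0.245] pointing down, gripper open.
Joint ranges: [-178.18, 178.18], [-50.72, 133.34], [12.68, 142.11], [-81.47, 261.47], [9.98, 163.14], [-165.26, 165.26]. Speed limits (degrees/s): [136.94, 136.94, 180, 180, 180, 180].

INTERFACE

Orientations are given as a 3x3 rotation matrix whose columns are the frame's x, y, z axes.
In Python, from rig import * gives the robot as it stands.
- The arm moves only by the shell command python3 -m crank 'ROWS' [FORCE]. ROWS is JSON, one flat list of numbers, 7 for each row, row after row: the turn, a rotation vector about the world's x, y, z in rad, then the shift along the world's x, y, z in m, then the opening in per cent of the stroke, from 0 (shut) to 100 (fully open). A call has 1 to 20 rows; each row shifts and turns the commanded pose from where the row before left it; what a row does not reach is not made up. A row lasts 1/10 s, in which the tool goes at most 50 mm and 8.59 degrees, less where a joint would pass 70% of its speed; a pose out of reach is approached as far as the arm can. A call is refused whole if a number of a shift passes 0.05 or a number of a turn 0.15, either way. A call with a gripper value outside its range is refused whole. The fingers move at their own pace and stop on an object; FORCE is the grip in N (left out, the last holds). Time passes only in rows, so rows that do not move let the fingers close. It gives the time, the measured TCP pose, the force and the opening at its end, in the units of the state.
- observe(): the state, without advancing time (a new reading comes with each control period).
- get_image(name): name is "scene" or "side" or "wrist"; returns a dict with "frame" (384x512x3 uint8, red, green, blue), "fov_y" (degrees; the focal length in pixels is half the picture's height over the tangent of half this angle, whatever the lens; pixels are square), "cx", "cy" (the principal point, pixels), "world_to_cam" (4x4, takes a point from world to camera coordinates). Camera axes: x right, y up, looking along -z (the intrinsics and any distortion apply to the point x, -y, -z); pixel columns grow to the right and rows downward; lengths in m; the calibration is good to about 2 mm. A picture is of the moment at which its call begins. There is no depth.
- close_job(): hands the job in, once; it reports no verdict.
The state is a dict: "time_s": time; "q": joint angles; "qvel": joint speeds; "joint_efforts": joint torques, N m; "position": TCP position; "tool_rot": TCP orientation; "ft_force": force on the tool from outside, world axes, zero at the start; "wrist_torque": the same for the moment, N m; "grip_width": finger opening in m.
Only numpy, scipy, OpenCV 4.12 (cv2) and the standard library are available. Lean on these libraries where they do the work, as an engineer would, in place of code of your own. Each camera call takes 0.05 s, during which the arm holds its last target. There are 200 camera calls.

## Working session

There is one attempt and no reset: what is moved stays moved. The work goes in short steps, Python scripts to look and compute and a shell command to move; the robot and the scene stay as the last step left them, time stands still between calls to the robot, and variables do not carry over. Pictures are saved under pics/ and viewed, about 8 in all and at most 12, crops included, and the job is handed in when it is done.

```bash
ls; mkdir -p pics; python3 - <<'E'
from rig import *
import cv2,numpy as np
for n in ["scene","side","wrist"]:
    d=get_image(n); np.savez(f"pics/{n}0.npz",**{k:np.array(v) for k,v in d.items()})
    cv2.imwrite(f"pics/{n}0.png",d["frame"][:,:,::-1])
    print(n,d["fov_y"],d["cx"],d["cy"],[k for k in d],np.round(np.linalg.inv(d["world_to_cam"]),3).tolist())
a=[cv2.imread(f"pics/{n}0.png") for n in ["scene","side"]]
print(observe())
E
```

```text
pics
scene 54.58837942219262 258.90658588136716 191.62849538039924 ['frame', 'fov_y', 'cx', 'cy', 'world_to_cam'] [[-0.627, 0.489, -0.606, -0.295], [-0.779, -0.408, 0.476, 0.652], [-0.015, 0.771, 0.637, 0.962], [0.0, 0.0, 0.0, 1.0]]
side 57.15621896853682 257.89249431073273 195.8186322737601 ['frame', 'fov_y', 'cx', 'cy', 'world_to_cam'] [[-1.0, 0.002, 0.009, 0.52], [0.007, -0.426, 0.905, 1.079], [0.006, 0.905, 0.425, 0.588], [0.0, 0.0, 0.0, 1.0]]
wrist 64.45757881120892 252.05111867814168 191.53164455201812 ['frame', 'fov_y', 'cx', 'cy', 'world_to_cam'] [[0.262, 0.916, 0.302, 0.223], [-0.965, 0.249, 0.081, -0.51], [-0.001, -0.313, 0.95, 0.373], [0.0, 0.0, 0.0, 1.0]]
{'time_s': 0.15, 'q': array([-8.71074741e+01,  2.18321323e+01,  7.43716813e+01,  2.98468756e-03,
        8.38599365e+01, -1.23354315e+01]), 'qvel': array([ 0.02854255, -0.15393284, -0.04021498,  0.03694313,  0.05283848,
       -0.04812611]), 'joint_efforts': array([ 1.63009037e-03, -4.48622060e+01, -2.31345445e+01, -2.23642273e-04,
        3.79666948e-03, -8.48637374e-07]), 'position': array([ 0.14446565, -0.53047099,  0.24487175]), 'tool_rot': array([[ 2.62654619e-01, -9.64889916e-01, -4.41937565e-06],
       [-9.64889317e-01, -2.62654461e-01,  1.11384411e-03],
       [-1.07589771e-03, -2.88292091e-04, -9.99999380e-01]]), 'ft_force': array([0.56744534, 0.38185926, 0.0217174 ]), 'wrist_torque': array([-0.00621808, -0.00386891,  0.00803227]), 'grip_width': 0.08552193970683976}
```

View pics/scene0.png

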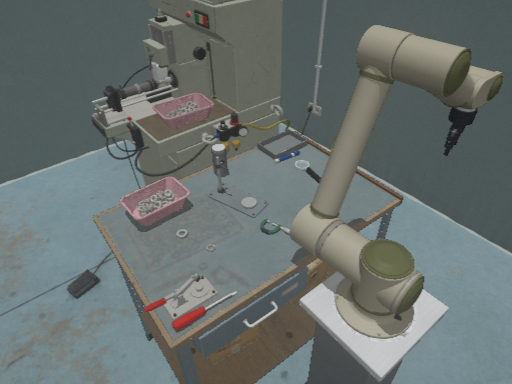

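View pics/side0.png

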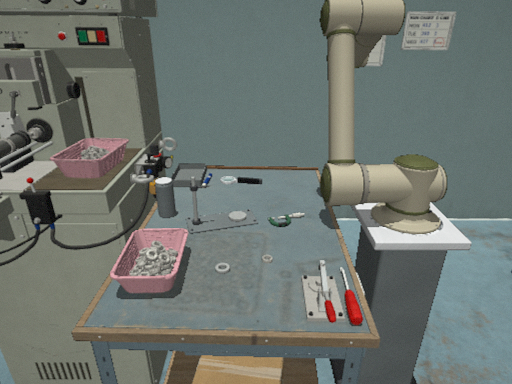

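The scene view shows the spacer at (182,233), the bearing at (211,247), the plate at (249,202) and the loupe lens at (302,165). In the side view they are at (222,267), (267,258), (237,215) and (228,180). The post is at about (195,200).

```bash
cat > h.py <<'E'
import numpy as np,cv2,sys
from rig import *
def snap(n,tag):
    d=get_image(n); cv2.imwrite(f"pics/{tag}.png",d["frame"][:,:,::-1])
    np.savez(f"pics/{tag}.npz",**{k:np.array(v) for k,v in d.items()}); return d
def ld(tag): return dict(np.load(f"pics/{tag}.npz"))
def foc(d): return d["frame"].shape[0]/2/np.tan(np.radians(float(d["fov_y"]))/2)
def ray(d,u,v):
    f=foc(d); T=np.linalg.inv(d["world_to_cam"])
    r=T[:3,:3]@np.array([(u-d["cx"])/f,-(v-d["cy"])/f,-1.]); return T[:3,3],r/np.linalg.norm(r)
def onz(d,u,v,z):
    o,r=ray(d,u,v); return o+r*(z-o[2])/r[2]
def proj(d,p):
    c=(d["world_to_cam"]@np.r_[p,1])[:3]; f=foc(d); return float(d["cx"]+f*c[0]/-c[2]),float(d["cy"]-f*c[1]/-c[2])
def tri(d1,a,d2,b):
    o1,r1=ray(d1,*a);o2,r2=ray(d2,*b)
    s=np.linalg.lstsq(np.c_[r1,-r2],o2-o1,rcond=None)[0]
    p,q=o1+s[0]*r1,o2+s[1]*r2; return (p+q)/2,np.linalg.norm(p-q)
E
python3 - <<'E'
from h import *
np.set_printoptions(precision=4,suppress=True)
s,d=ld("scene0"),ld("side0")
for n,a,b,z in [("spacer",(182,233),(222,267),.01),("bearing",(211,247),(267,258),.01),("plate",(249,202),(237,215),.018),("lens",(302,165),(228,180),.006)]:
    print(n,onz(s,*a,z),onz(d,*b,z),tri(s,a,d,b))
A=cv2.resize(cv2.imread("pics/scene0.png")[130:270,150:340],None,fx=4,fy=4,interpolation=2)
B=cv2.resize(cv2.imread("pics/side0.png")[160:280,150:310],None,fx=4,fy=4,interpolation=2)
cv2.imwrite("pics/a.png",A);cv2.imwrite("pics/b.png",B)
E
```

```text
spacer [0.6064 0.2957 0.01  ] [0.6082 0.3012 0.01  ] (array([0.6093, 0.2948, 0.006 ]), np.float64(0.0014938350237933707))
bearing [0.4848 0.2524 0.01  ] [0.4858 0.2596 0.01  ] (array([0.4863, 0.2519, 0.0061]), np.float64(0.002963975888567821))
plate [0.5791 0.0156 0.018 ] [0.5807 0.0211 0.018 ] (array([0.5815, 0.0138, 0.0146]), np.float64(0.001188885215698727))
lens [ 0.6368 -0.3233  0.006 ] [ 0.6352 -0.3166  0.006 ] (array([ 0.6365, -0.3233,  0.0045]), np.float64(0.002753226490808421))
```

View pics/b.png

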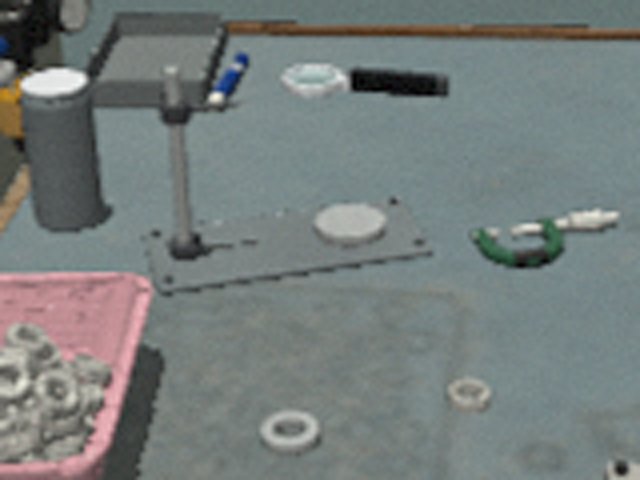

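View pics/a.png

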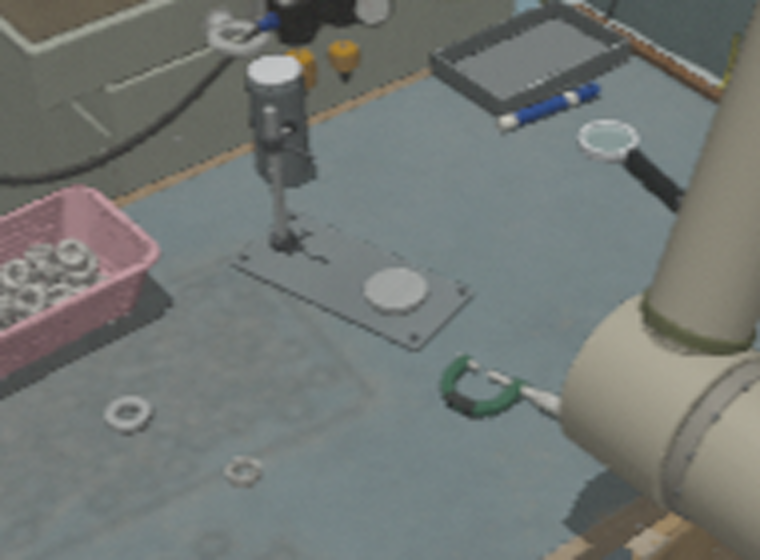

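```bash
python3 -m crank '[0,0,0.144,0.0232,0.0414,-0.004,100,0,0,0.144,0.0232,0.0414,-0.004,100,0,0,0.144,0.0232,0.0414,-0.004,100,0,0,0.144,0.0232,0.0414,-0.004,100,0,0,0.144,0.0232,0.0414,-0.004,100,0,0,0.144,0.0232,0.0414,-0.004,100,0,0,0.144,0.0232,0.0414,-0.004,100,0,0,0.144,0.0232,0.0414,-0.004,100,0,0,0.144,0.0232,0.0414,-0.004,100,0,0,0.144,0.0232,0.0414,-0.004,100,0,0,0.144,0.0232,0.0414,-0.004,100,0,0,0.144,0.0232,0.0414,-0.004,100,0,0,0.144,0.0232,0.0414,-0.004,100,0,0,0.144,0.0232,0.0414,-0.004,100,0,0,0.144,0.0232,0.0414,-0.004,100,0,0,0.144,0.0232,0.0414,-0.004,100,0,0,0.144,0.0232,0.0414,-0.004,100,0,0,0.144,0.0232,0.0414,-0.004,100,0,0,0.144,0.0232,0.0414,-0.004,100,0,0,0.144,0.0232,0.0414,-0.004,100]' 30
python3 - <<'E'
from h import *
o=observe();print(o["position"],o["tool_rot"].round(3).tolist(),o["q"].round(1))
snap("wrist","w1")
E
```

```text
time_s: 2.15
position: [0.609, 0.2992, 0.1648]
tool_rot: [[-0.01, 1.0, -0.0], [1.0, 0.01, -0.0], [-0.0, -0.0, -1.0]]
ft_force: [1.4, -0.6, 1.1]
grip_width: 0.0855
[0.60895518 0.29924559 0.16482758] [[-0.01, 1.0, -0.0], [1.0, 0.01, -0.0], [-0.0, -0.0, -1.0]] [ 16.2  38.2  58.6  -0.   83.2 -74.4]
```

View pics/w1.png

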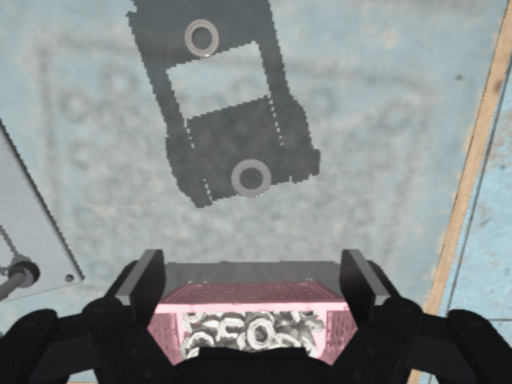

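The spacer is at (251,177) and the bearing at (202,38). The basket is ahead, between the fingers, with its near edge at about v=265.

```bash
cat >> h.py <<'E'
np.set_printoptions(precision=4,suppress=True)
def ring(d,u,v,R,z,box=60):
    """fit ring near pixel: grey-pixel (low-saturation) blob, outer hull ellipse, centre cast on z; prints diameter"""
    f=d["frame"].astype(int); sat=f.max(2)-f.min(2); val=f.max(2)
    best=None
    for t in (8,10,12,15,18,22,26,30):
      for vt in (70,90,110,130,150):
        m=((sat<t)&(val>vt)).astype(np.uint8)
        w=np.zeros_like(m); v0,u0=max(0,int(v)-box),max(0,int(u)-box); w[v0:int(v)+box,u0:int(u)+box]=1; m*=w
        m=cv2.morphologyEx(m,cv2.MORPH_OPEN,np.ones((2,2),np.uint8))
        for c in cv2.findContours(m,cv2.RETR_EXTERNAL,cv2.CHAIN_APPROX_NONE)[0]:
            if len(c)<20: continue
            h=cv2.convexHull(c); (cx,cy),(a,b),_=cv2.fitEllipse(c)
            if np.hypot(cx-u,cy-v)>box/2: continue
            P=np.array([onz(d,*p,z) for p in c[:,0,:]]); (x,y),r=cv2.minEnclosingCircle(P[:,:2].astype(np.float32))
            e=abs(r-R)+np.std(np.hypot(P[:,0]-x,P[:,1]-y))
            if best is None or e<best[0]: best=(e,t,vt,(cx,cy),onz(d,cx,cy,z),r)
    return best
E
python3 - <<'E'
from h import *
d=ld("w1")
print(ring(d,251,177,.020,.01)); print(ring(d,202,38,.0145,.01,40))
for u,v in [(160,305),(325,290),(170,262),(340,262)]: print(onz(d,u,v,.0),onz(d,u,v,.06))
E
```

```text
(np.float64(0.005757860680804183), 8, 130, (253.250244140625, 179.81130981445312), array([0.6109, 0.2998, 0.01  ]), 0.023032328113913536)
(np.float64(0.0014400137248448965), 12, 150, (203.3455352783203, 39.16120147705078), array([0.4883, 0.2565, 0.01  ]), 0.014054643921554089)
[0.7653 0.1937 0.    ] [0.7171 0.215  0.06  ]
[0.743  0.3828 0.    ] [0.6993 0.3654 0.06  ]
[0.7085 0.2095 0.    ] [0.6719 0.2276 0.06  ]
[0.7066 0.3962 0.    ] [0.6704 0.3761 0.06  ]
```

```bash
python3 -m crank '[0,0,0,0,0,-0.03,100,0,0,0,0,0,-0.03,100,0,0,0,0,0,-0.01,80,0,0,0,0,0,0,80,0,0,0,0,0,0,80]'
python3 - <<'E'
from h import *
o=observe();print(o["position"],o["ft_force"])
d=snap("wrist","w2")
u,v=proj(d,[.6095,.2985,.01]);print(u,v)
print(ring(d,u,v,.020,.01,80))
E
```

```text
time_s: 2.7
position: [0.6091, 0.2974, 0.0967]
tool_rot: [[-0.004, 1.0, 0.002], [1.0, 0.004, 0.001], [0.001, 0.002, -1.0]]
ft_force: [-0.7, -0.9, 1.1]
grip_width: 0.0681
[0.6091 0.2974 0.0967] [-0.7261 -0.8769  1.1078]
254.18647093095387 202.52330978279468
(np.float64(0.0029629503985391836), 8, 150, (253.7307891845703, 200.51275634765625), array([0.6079, 0.2981, 0.01  ]), 0.01858561672270298)
```

View pics/w2.png

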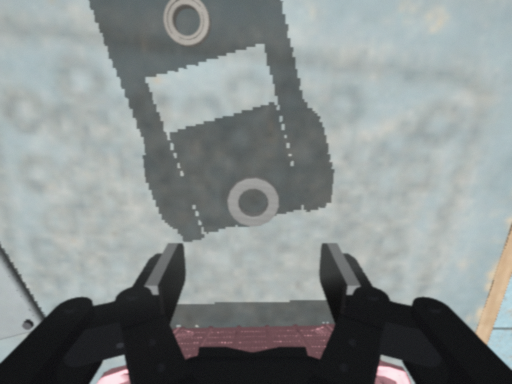

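The ring is at (254,201), about 1 mm from the tool axis, and the basket is clear. Descending now.

```bash
python3 -m crank '[0,0,0.004,-0.001,0.0006,-0.03,80,0,0,0,0,0,-0.03,80,0,0,0,0,0,-0.012,80,0,0,0,0,0,-0.004,80,0,0,0,0,0,0,80,0,0,0,0,0,0,40,0,0,0,0,0,0,20,0,0,0,0,0,0,20,0,0,0,0,0,0,20,0,0,0,0,0,0,20]' 30
python3 -m crank '[0,0,0,0,0,0,20,0,0,0,0,0,0.02,20,0,0,0,0,0,0.04,20,0,0,0,0,0,0.03,20,0,0,0,0,0,0,20]' 30
```

```text
time_s: 3.75
position: [0.6081, 0.2981, 0.0212]
tool_rot: [[-0.008, 1.0, 0.003], [1.0, 0.008, 0.001], [0.001, 0.003, -1.0]]
ft_force: [-1.8, -0.2, 6.7]
grip_width: 0.0365
time_s: 4.25
position: [0.6094, 0.2986, 0.115]
tool_rot: [[-0.008, 1.0, 0.009], [1.0, 0.008, 0.003], [0.003, 0.009, -1.0]]
ft_force: [0.9, 1.2, -0.3]
grip_width: 0.0368
```

```bash
python3 -m crank '[0,0,0,0,-0.04,0.004,20,0,0,0,0,-0.04,0.004,20,0,0,0,0,-0.04,0.004,20,0,0,0,-0.01,-0.04,0,20,0,0,0,-0.01,-0.04,0,20,0,0,0,-0.01,-0.04,0,20,0,0,0,0,0,0,20,0,0,0,0,0,0,20]'
python3 - <<'E'
from h import *
o=observe();print(o["position"],o["ft_force"],o["tool_rot"].round(4).tolist())
d=snap("wrist","w3")
print(proj(d,[.58,.018,.018]),proj(d,o["position"]))
E
```

```text
time_s: 5.05
position: [0.5773, 0.0573, 0.1212]
tool_rot: [[-0.006, 1.0, -0.0], [1.0, 0.006, 0.0], [0.0, -0.0, -1.0]]
ft_force: [-0.3, 0.4, -0.3]
grip_width: 0.0364
[0.5773 0.0573 0.1212] [-0.3345  0.3835 -0.2583] [[-0.0065, 1.0, -0.0002], [1.0, 0.0065, 0.0002], [0.0003, -0.0002, -1.0]]
(203.96152724646095, 198.00223120860215) (253.02633833362307, 264.41769623053983)
```

View pics/w3.png

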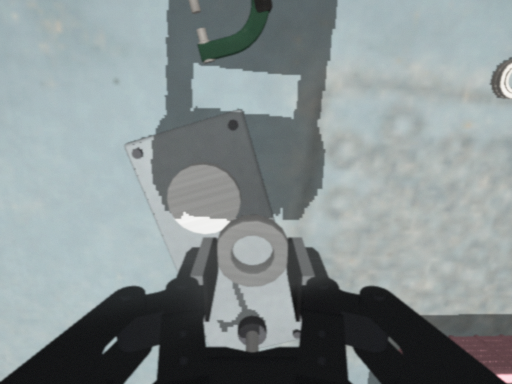

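The plate centre is at (204,199), which matches the prediction at (0.580,0.018). The held ring looks level at (252,250). Next I check the ring's offset from the TCP and the stand's yaw.

```bash
python3 - <<'E'
from h import *
d=ld("w3"); f=d["frame"].astype(int)
P=np.array([.5773,.0573,.1212])
t=np.linspace(0,2*np.pi,90)
def ext(r,dz,dx=0):
    q=np.array([proj(d,P+[dx+r*np.cos(a),r*np.sin(a),dz]) for a in t]); return q.min(0).round(1),q.max(0).round(1)
for dx in(-.003,0,.003): print(dx,"bore top",ext(.011,-.0112,dx),"bore bot",ext(.011,-.0212,dx),"outer top",ext(.02,-.0112,dx),"outer bot",ext(.02,-.0212,dx))
g=f.sum(2)//3
print(g[205:290:2,252]); print(g[250,205:300:2])
print(f[205:290:6,252].tolist())
# plate: seen extents; post foot
for n,u,v,z in [("hub",252,327,.02),("c1",125,146,.008),("c2",241,110,.008)]: print(n,onz(d,u,v,z))
E
```

```text
-0.003 bore top (array([231.6, 228. ]), array([274.3, 266.1])) bore bot (array([232.8, 220. ]), array([273.1, 256.4])) outer top (array([214.1, 211.4]), array([291.9, 280.8])) outer bot (array([216.3, 204.3]), array([289.6, 270.4]))
0 bore top (array([231.7, 233.4]), array([274.2, 271.1])) bore bot (array([232.9, 225.2]), array([272.9, 261.1])) outer top (array([214.3, 217. ]), array([291.6, 285.6])) outer bot (array([216.5, 209.6]), array([289.3, 275. ]))
0.003 bore top (array([231.8, 238.7]), array([274., 276.])) bore bot (array([232.9, 230.2]), array([272.8, 265.8])) outer top (array([214.5, 222.5]), array([291.3, 290.3])) outer bot (array([216.6, 214.8]), array([289.1, 279.5]))
[101  99  98  99  95  95 100 103 132 155 150 152 152 146 146 156 186 185
 185 184 183 182 182 182 184 184 181 182 182 182 132 110 111 113 127 151
 146 144 146 147 145 179 187]
[115 113  92  66  65  64 116 152 153 152 152 151 149 131 167 185 185 185
 183 183 185 184 184 181 182 182 181 185 184 184 182 184 181 177 128 145
 147 149 149 148 148 113  59  59  59  89 108 110]
[[97, 103, 104], [96, 100, 102], [101, 100, 99], [156, 156, 154], [153, 153, 152], [154, 158, 157], [179, 188, 189], [177, 184, 185], [180, 185, 187], [178, 184, 186], [130, 133, 133], [113, 115, 113], [145, 148, 145], [147, 148, 146], [182, 189, 190]]
hub [0.7064 0.0575 0.02  ]
c1 [ 0.5399 -0.0447  0.008 ]
c2 [0.5116 0.0479 0.008 ]
```

```bash
python3 -m crank '[0,0,0,0.0027,-0.039,0,20,0,0,0,0,0,-0.03,20,0,0,0,0,0,-0.03,20,0,0,0,0,0,-0.015,20,0,0,0,0,0,-0.004,20,0,0,0,0,0,0,20,0,0,0,0,0,0,20]'
```

```text
time_s: 5.8
position: [0.5808, 0.0194, 0.0432]
tool_rot: [[-0.009, 1.0, 0.002], [1.0, 0.009, -0.0], [-0.0, 0.002, -1.0]]
ft_force: [0.4, 0.6, -0.2]
grip_width: 0.0366
```

```bash
python3 -m crank '[0,0,0,-0.0008,-0.001,-0.002,20,0,0,0,0,0,-0.001,20,0,0,0,0,0,-0.001,20,0,0,0,0,0,0,20]'
python3 -m crank '[0,0,0,0,0,0,48,0,0,0,0,0,0,55,0,0,0,0,0,0,62,0,0,0,0,0,0,66,0,0,0,0,0,0.02,66,0,0,0,0,0,0.03,66,0,0,0,0,0,0.03,66,0,0,0,-0.03,0,0.03,66,0,0,0,-0.02,0,0,66,0,0,0,0,0,0,66]'
python3 - <<'E'
from h import *
o=observe();print(o["position"])
d=snap("wrist","w4")
print(proj(d,[.581,.018,.028]),proj(d,[.6,.018,.028]),proj(d,[.611,.018,.018]))
cv2.imwrite("pics/w4b.png",cv2.resize(d["frame"][:,:,::-1],None,fx=1.5,fy=1.5,interpolation=2))
E
```

```text
time_s: 6.2
position: [0.5795, 0.0179, 0.0393]
tool_rot: [[-0.008, 1.0, 0.001], [1.0, 0.008, -0.0], [-0.0, 0.001, -1.0]]
ft_force: [-1.7, -0.3, 5.7]
grip_width: 0.0365
time_s: 7.2
position: [0.5277, 0.0182, 0.1492]
tool_rot: [[-0.008, 1.0, 0.0], [1.0, 0.008, -0.0], [-0.0, 0.0, -1.0]]
ft_force: [-0.1, -0.7, -0.2]
grip_width: 0.0563
[0.5277 0.0182 0.1492]
(252.01107988051032, 243.7586962830785) (251.85762936562784, 261.9609773566062) (251.78647424503828, 266.38079055964334)
```

View pics/w4b.png

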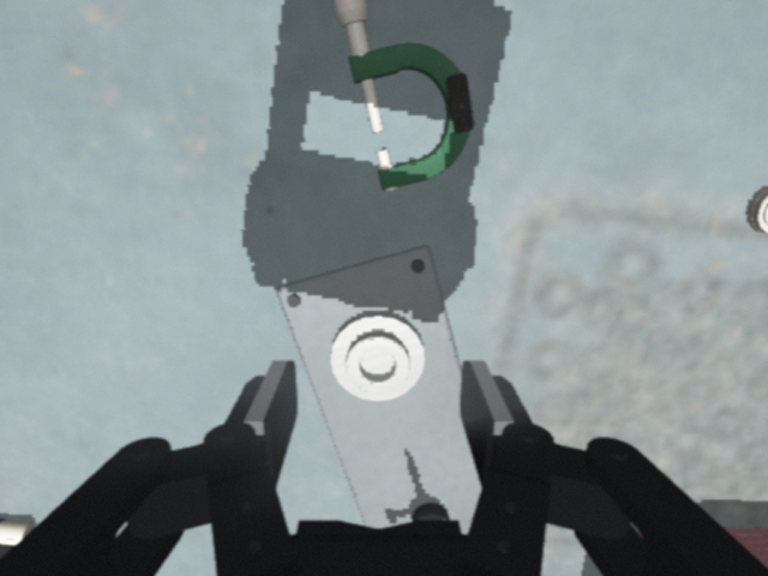

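The spacer is down and released on the plate at about (252,240) in native pixels. Next I measure the concentricity from the edge profiles.

```bash
python3 - <<'E'
from h import *
d=ld("w4"); g=d["frame"].astype(int).sum(2)//3
print(g[238,212:292]); print(g[200:275,252])
t=np.linspace(0,2*np.pi,180)
for n,r,z in [("plate",.03,.018),("outTop",.02,.028),("outBot",.02,.018),("boreTop",.011,.028),("boreBot",.011,.018)]:
    q=np.array([proj(d,[.581+r*np.cos(a),.018+r*np.sin(a),z]) for a in t]); print(n,q.min(0).round(1),q.max(0).round(1))
E
```

```text
[182 183 184 184 184 184 181 183 203 227 231 232 233 233 234 234 234 229
 204 193 222 234 237 238 237 238 237 235 230 228 232 233 233 232 233 232
 232 232 233 233 234 235 236 236 237 237 237 236 234 226 223 232 234 235
 236 235 236 236 233 220 200 214 228 232 232 232 232 232 232 231 219 197
 184 184 180 180 180 181 182 180]
[ 99  97  99  99 122 170 171 124  96 106 165 234 242 241 240 242 242 241
 233 180 137 107  97 108 166 233 243 243 243 242 239 234 234 236 236 235
 233 233 234 236 236 237 236 234 232 232 233 232 224 176 135 126 125 130
 171 229 235 233 232 233 233 231 230 231 232 234 229 205 184 180 180 184
 183 181 182]
plate [220.3 209.2] [283.7 266.4]
outTop [230.2 223.7] [273.9 262.9]
outBot [230.9 219.3] [273.1 257.4]
boreTop [240.  232.9] [264.  254.4]
boreBot [240.4 228.1] [263.6 249.1]
```

The spacer is concentric within about 0.5 mm at (0.581,0.0177). Next is the bearing.

```bash
python3 -m crank '[0,0,0,-0.007,0.04,0,66,0,0,0,-0.007,0.04,0,66,0,0,0,-0.007,0.04,0,66,0,0,0,-0.007,0.04,-0.015,66,0,0,0,-0.007,0.04,-0.02,66,0,0,0.006,-0.007,0.038,-0.02,66,0,0,0,0,0,0,66,0,0,0,0,0,0,66]'
python3 - <<'E'
from h import *
o=observe();P=o["position"];print(P,o["tool_rot"].round(4).tolist())
d=snap("wrist","w5")
u,v=proj(d,[.4875,.256,.01]);print(u,v)
print(ring(d,u,v,.0145,.01,60))
cv2.imwrite("pics/w5b.png",cv2.resize(d["frame"][100:300,150:350,::-1],None,fx=3,fy=3,interpolation=2))
E
```

```text
time_s: 8.05
position: [0.4876, 0.2565, 0.0924]
tool_rot: [[-0.016, 1.0, -0.001], [1.0, 0.016, -0.001], [-0.001, -0.001, -1.0]]
ft_force: [0.6, 0.1, -0.7]
grip_width: 0.0565
[0.4876 0.2565 0.0924] [[-0.0158, 0.9999, -0.0012], [0.9999, 0.0158, -0.0005], [-0.0005, -0.0012, -1.0]]
252.06969121280642 204.2067698589277
(np.float64(0.0003893613196229138), 15, 130, (251.43577575683594, 204.04441833496094), array([0.4874, 0.2555, 0.01  ]), 0.014650714583694935)
```

View pics/w5b.png

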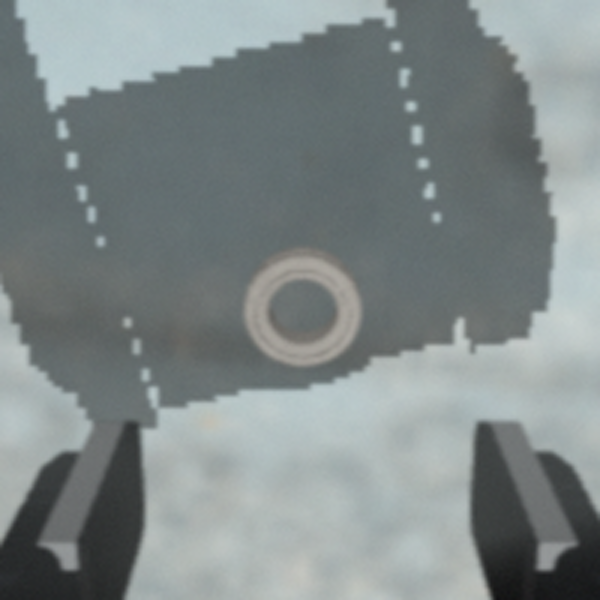

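The bearing is at about (251,204), under the tool. Descending to grip it.

```bash
python3 -m crank '[0,0,0.007,0,-0.001,-0.03,66,0,0,0.007,0,0,-0.025,66,0,0,0,0,0,-0.01,66,0,0,0,0,0,-0.004,66,0,0,0,0,0,0,66,0,0,0,0,0,0,50,0,0,0,0,0,0,20,0,0,0,0,0,0,10,0,0,0,0,0,0,10,0,0,0,0,0,0,10]' 30
python3 -m crank '[0,0,0,0,0,0,10,0,0,0,0,0,0.02,10,0,0,0,0,0,0.04,10,0,0,0,0,0,0.03,10,0,0,0,0,0,0,10]' 30
```

```text
time_s: 9.1
position: [0.4874, 0.255, 0.0245]
tool_rot: [[-0.028, 1.0, 0.0], [1.0, 0.028, 0.0], [0.0, 0.0, -1.0]]
ft_force: [0.5, -0.2, 0.1]
grip_width: 0.0087
time_s: 9.6
position: [0.489, 0.2555, 0.1182]
tool_rot: [[-0.028, 1.0, 0.007], [1.0, 0.028, 0.002], [0.002, 0.007, -1.0]]
ft_force: [-0.5, 0.1, 1.1]
grip_width: 0.0084
```

```bash
python3 -m crank '[0,0,-0.014,-0.001,0,-0.012,60,0,0,-0.014,0,0,-0.012,66,0,0,0,0,0,0,66,0,0,0,0,0,0,66,0,0,0,0,0,0,66]'
python3 - <<'E'
from h import *
o=observe();P=o["position"];print(P,o["tool_rot"].round(4).tolist(),o["grip_width"])
d=snap("wrist","w6")
u,v=proj(d,[.4875,.2555,.01]);print(u,v)
print(ring(d,u,v,.0145,.01,60))
E
```

```text
time_s: 10.1
position: [0.4865, 0.255, 0.0904]
tool_rot: [[-0.0, 1.0, 0.0], [1.0, 0.0, -0.0], [-0.0, 0.0, -1.0]]
ft_force: [0.2, 0.5, 0.0]
grip_width: 0.056
[0.4865 0.255  0.0904] [[-0.0003, 1.0, 0.0], [1.0, 0.0003, -0.0], [-0.0, 0.0, -1.0]] 0.05598393424869549
253.45612928496453 206.4302266493387
(np.float64(0.0006902884926895391), 15, 130, (253.4799346923828, 206.1150360107422), array([0.4873, 0.2555, 0.01  ]), 0.014896567910909653)
```

The bearing was not moved; the first close passed over it, so I go 7 mm lower.

```bash
python3 -m crank '[0,0,0,0.0008,0.0005,-0.03,66,0,0,0,0,0,-0.025,66,0,0,0,0,0,-0.012,66,0,0,0,0,0,-0.006,66,0,0,0,0,0,0,66,0,0,0,0,0,0,50,0,0,0,0,0,0,30,0,0,0,0,0,0,20,0,0,0,0,0,0,20,0,0,0,0,0,0,20]' 30
```

```text
time_s: 11.15
position: [0.4876, 0.2556, 0.0184]
tool_rot: [[-0.0, 1.0, 0.002], [1.0, 0.0, 0.0], [0.0, 0.002, -1.0]]
ft_force: [-1.3, -0.3, 6.1]
grip_width: 0.0262
```

```bash
python3 -m crank '[0,0,0,0,0,0.02,20,0,0,0,0,0,0.04,20,0,0,0,0,0,0.04,20,0,0,0,0.015,-0.04,0,20,0,0,0,0.015,-0.04,0,20,0,0,0,0.015,-0.04,0,20,0,0,0,0.015,-0.04,0,20,0,0,0,0.015,-0.04,0,20,0,0,0,0.0175,-0.037,-0.005,20,0,0,0,0,0,0,20,0,0,0,0,0,0,20]'
python3 - <<'E'
from h import *
o=observe();P=o["position"];print(P,o["tool_rot"].round(4).tolist(),o["grip_width"])
d=snap("wrist","w7");g=d["frame"].astype(int).sum(2)//3
t=np.linspace(0,2*np.pi,90)
zc=-.0184+.010
for n,r,z in [("outTop",.0145,zc),("outBot",.0145,zc-.01)]:
    q=np.array([proj(d,P+[r*np.cos(a),r*np.sin(a),z]) for a in t]); print(n,q.min(0).round(1),q.max(0).round(1))
cv2.imwrite("pics/w7b.png",cv2.resize(d["frame"][180:320,180:330,::-1],None,fx=4,fy=4,interpolation=0))
E
```

```text
time_s: 12.25
position: [0.5796, 0.0179, 0.1122]
tool_rot: [[0.001, 1.0, -0.0], [1.0, -0.001, 0.0], [0.0, -0.0, -1.0]]
ft_force: [0.2, 0.5, -0.4]
grip_width: 0.0255
[0.5796 0.0179 0.1122] [[0.0014, 1.0, -0.0004], [1.0, -0.0014, 0.0003], [0.0003, -0.0004, -1.0]] 0.025523357040966584
outTop [224.4 229.6] [281.4 280. ]
outBot [226.  221.4] [279.7 269.4]
```

View pics/w7b.png

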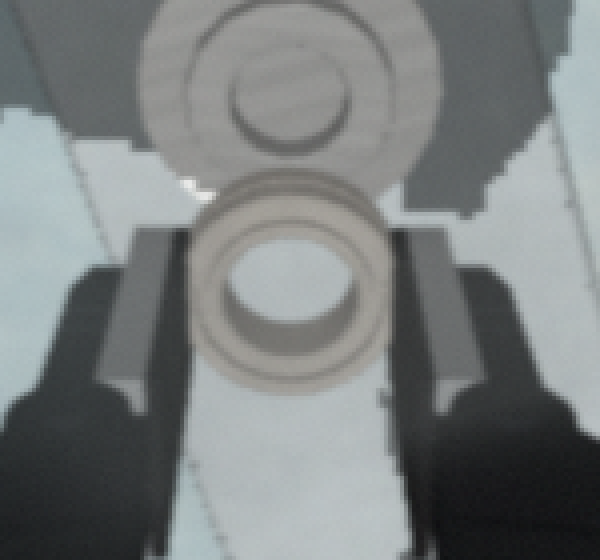

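The bearing is held level and centred, and the spacer is unchanged on the plate. Lowering now.

```bash
python3 -m crank '[0,0,0,0.0015,0,-0.025,20,0,0,0,0,0,-0.025,20,0,0,0,0,0,-0.01,20,0,0,0,0,0,-0.001,20,0,0,0,0,0,0,20,0,0,0,0,0,0,20]'
```

```text
time_s: 12.9
position: [0.5817, 0.0186, 0.0525]
tool_rot: [[-0.001, 1.0, 0.002], [1.0, 0.001, -0.0], [-0.0, 0.002, -1.0]]
ft_force: [-0.4, 0.5, -0.2]
grip_width: 0.0261
```

```bash
python3 -m crank '[0,0,0,-0.0005,-0.0009,-0.003,20,0,0,0,0,0,-0.001,20,0,0,0,0,0,-0.001,20,0,0,0,0,0,-0.0008,20,0,0,0,0,0,0,20]'
```

```text
time_s: 13.4
position: [0.5808, 0.0174, 0.0464]
tool_rot: [[-0.0, 1.0, 0.001], [1.0, 0.0, -0.0], [-0.0, 0.001, -1.0]]
ft_force: [-2.7, -0.0, 7.4]
grip_width: 0.026
```

```bash
python3 -m crank '[0,0,0,0,0,0.0005,34,0,0,0,0,0,0,40,0,0,0,0,0,0,48,0,0,0,0,0,0,54,0,0,0,0,0,0.02,54,0,0,0,0,0,0.03,54,0,0,0,0,0,0.03,54,0,0,0,-0.03,0,0.03,54,0,0,0,-0.02,0,0,54,0,0,0,0,0,0,54]'
python3 - <<'E'
from h import *
o=observe();P=o["position"];print(P,o["grip_width"])
d=snap("wrist","w8"); s=snap("side","s8"); c=snap("scene","c8")
t=np.linspace(0,2*np.pi,180)
for n,r,z in [("spTop",.02,.028),("brTop",.0145,.038),("brBot",.0145,.028)]:
    q=np.array([proj(d,[.5813+r*np.cos(a),.0177+r*np.sin(a),z]) for a in t]); print(n,q.min(0).round(1),q.max(0).round(1))
# needle: expected in side and scene view
ax=np.array([.581,.018]);sx=np.array([.957,.29])
for im,n in((s,"side"),(c,"scene")):
  print(n,[ [round(x,1) for x in proj(im,np.r_[ax+sx*k,z])] for k in(.086,.14) for z in(.098,.143)])
A=cv2.resize(d["frame"][190:290,200:300,::-1],(400,400),interpolation=0)
B=cv2.resize(s["frame"][160:230,180:250,::-1],(400,400),interpolation=2)
C=cv2.resize(c["frame"][140:215,205:280,::-1],(400,400),interpolation=2)
cv2.imwrite("pics/m8.png",np.hstack([A,B]));cv2.imwrite("pics/c8z.png",C)
E
```

```text
time_s: 14.4
position: [0.529, 0.0178, 0.1569]
tool_rot: [[-0.0, 1.0, 0.0], [1.0, 0.0, -0.0], [-0.0, 0.0, -1.0]]
ft_force: [-0.1, 0.6, -0.0]
grip_width: 0.046
[0.529  0.0178 0.1569] 0.046004354588501495
spTop [231.3 219.3] [273.9 257.7]
brTop [236.6 229.4] [268.6 258. ]
brBot [237.1 224.7] [268.  252.6]
side [[210.8, 196.4], [210.1, 183.7], [194.1, 198.5], [193.1, 185.6]]
scene [[229.2, 178.1], [228.4, 168.6], [218.2, 173.5], [217.2, 164.0]]
```

View pics/m8.png

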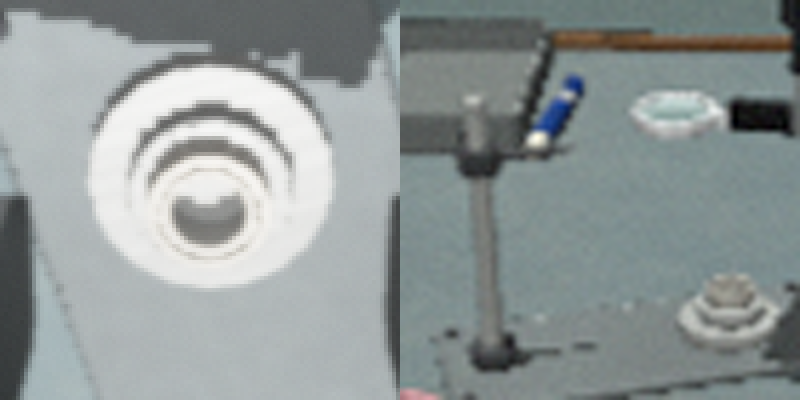

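The bearing sits flat on the spacer, concentric to about 1 mm. In the side view the needle tip is at about (209.4,186.1), so its height is about 0.135. Now numeric checks on the needle and the loupe.

```bash
python3 - <<'E'
from h import *
s=ld("s8");g=s["frame"].astype(int).sum(2)//3
print("side rows180-194 cols 190-214");print(g[180:195,190:215])
c=ld("c8");g=c["frame"].astype(int).sum(2)//3
print("scene rows158-182, cols212-236");print(g[158:183,210:236])
print("plate pred side",proj(s,[.581,.018,.018]),"scene",proj(c,[.581,.018,.018]))
d=ld("side0");f=d["frame"]
m=(f.max(2)<60).astype(np.uint8);w=np.zeros_like(m);w[170:192,230:270]=1
p=np.argwhere(m*w)[:,::-1];(x,y),sz,an=cv2.minAreaRect(p.astype(np.float32));print(len(p),p.min(0),p.max(0))
vx=cv2.fitLine(p.astype(np.float32),cv2.DIST_L2,0,.01,.01).ravel();print(vx)
a=vx[2:]-16*vx[:2];b=vx[2:]+8*vx[:2]
l=onz(d,*vx[2:],.018);l1=onz(d,*(vx[2:]+8*vx[:2]),.018);dr=(l1-l);print("handle mid",l,"yaw",np.degrees(np.arctan2(-dr[1],-dr[0]))%180)
print("lens",onz(d,228,180,.006),onz(ld("scene0"),302,165,.006))
E
```

```text
side rows180-194 cols 190-214
[[ 99 113 127 115 107  97 104 102  99  98  78  52  51 110 118  92  80  70
   49  53 119 144 140 140 137]
 [ 85 110 128 126 107  91  87  91  91  79  69  47  50  97 106  85  80  56
   52 104 136 139 140 140 141]
 [ 86 109 127 128 114  97  85  85  87  84  73  54  50  92 100  83  65  50
   54 120 143 142 140 141 139]
 [ 67  85 127 129 111  95  84  83  92  84  68  62 113 197 209 151  69  54
  107 136 142 141 143 142 139]
 [ 62  91 127 131 119  89  78  89  89  81  76  62 175 237 222 164  83 101
  141 146 139 139 137 139 138]
 [ 75  90 123 135 108  81  75  87  85  87  68  90 145 175 163 128  85 105
  121 119 127 138 138 140 139]
 [ 70  77  96 102  87  75  59  71  89  90  83  89  86  92  86  73  64  85
   94 117 134 139 142 138 138]
 [ 69  62  56  61  61  56  44  46  60  68  73  62  95  93  74  59 101 131
  131 141 146 143 143 139 142]
 [ 76  49  53  52  49  48  39  61 111 130 128 124 134 133 129 124 135 143
  144 142 143 140 141 143 141]
 [ 74  50  47  51  45  50  41  85 133 145 145 144 147 146 144 139 140 141
  138 138 141 140 138 140 142]
 [108  56  44  49  5
[... 2845 characters left out ...]
28 128 127 126 112 103  98 117 130 128 127 128 128 127
  127 128 126 127 128 126 127 128]
 [126 126 126 126 127 126 126 127 113 104  98 117 129 130 130 127 128 129
  128 128 127 128 128 127 127 127]
 [125 126 127 129 127 127 127 125 113 102  98 117 127 129 128 127 129 128
  127 127 127 127 126 127 127 125]
 [126 126 125 127 126 128 128 126 116 105 100 108 118 124 129 128 129 127
  128 126 127 127 128 127 128 128]]
plate pred side (236.96883938454224, 214.56433807619447) scene (248.19452567932885, 202.01544229719377)
117 [238 178] [261 183]
[  0.9965   0.0831 249.0513 180.5897]
handle mid [ 0.5445 -0.2821  0.018 ] yaw 168.23851710490575
lens [ 0.6352 -0.3166  0.006 ] [ 0.6368 -0.3233  0.006 ]
```

```bash
python3 -m crank '[0,0,0,0.024,-0.026,0.021,66,0,0,0,0.024,-0.026,0.021,66,0,0,0,0.024,-0.026,0.021,66,0,0,0,0,0,0,66,0,0,0,0,0,0,66]'
python3 -c '
from h import *
snap("wrist","nA")'
python3 -m crank '[0,0,0,0,-0.03,0,66,0,0,0,0,-0.03,0,66,0,0,0,0,0,0,66,0,0,0,0,0,0,66]'
python3 -c '
from h import *
snap("wrist","nB")'
python3 -m crank '[0,0,0,-0.01,-0.045,-0.015,66,0,0,0,-0.01,-0.045,-0.015,66,0,0,0,-0.01,-0.045,-0.015,66,0,0,0,-0.01,-0.045,-0.015,66,0,0,0,0,0,0,66,0,0,0,0,0,0,66]'
python3 - <<'E'
from h import *
w=snap("wrist","l1"); A,B=ld("nA"),ld("nB"); W=[]
for d in(A,B):
    u,v=proj(d,[.663,.043,.135]);print(u,v)
    u,v=int(min(max(u,50),462)),int(min(max(v,38),346)); u0,v0=u-50,v-37;print("crop origin",u0,v0)
    W.append(cv2.resize(d["frame"][v0:v0+75,u0:u0+100,::-1],(400,300),interpolation=2))
o=observe();print(o["position"])
L=cv2.resize(w["frame"][:,:,::-1],(400,300))
cv2.imwrite("pics/comp.png",np.vstack([np.hstack(W),np.hstack([L,np.zeros_like(L)])]))
E
```

```text
time_s: 15.05
position: [0.6031, -0.0609, 0.2179]
tool_rot: [[0.001, 1.0, -0.001], [1.0, -0.001, 0.001], [0.001, -0.001, -1.0]]
ft_force: [0.8, 1.4, 0.1]
grip_width: 0.0565
time_s: 15.5
position: [0.6022, -0.1198, 0.2182]
tool_rot: [[-0.0, 1.0, -0.002], [1.0, 0.0, 0.001], [0.001, -0.002, -1.0]]
ft_force: [0.3, 0.1, 0.3]
grip_width: 0.0565
time_s: 16.15
position: [0.5625, -0.2999, 0.1584]
tool_rot: [[0.0, 1.0, -0.001], [1.0, -0.0, 0.001], [0.001, -0.001, -1.0]]
ft_force: [0.0, 0.9, -0.5]
grip_width: 0.0559
382.0470126728653 273.8790476303636
crop origin 332 236
454.9042517388418 274.7499636865443
crop origin 404 237
[ 0.563  -0.2992  0.1591]
```

View pics/comp.png

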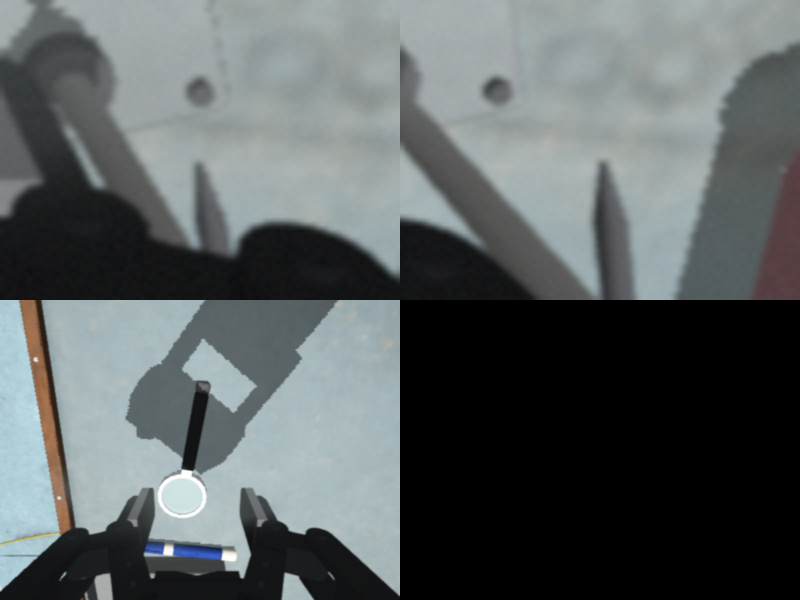

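The needle tip is at A (381.3,276.5) and B (454.8,277.0). The loupe's lens centre is at about (233,248), with the handle going up to the butt at (260,108). The marker lies beyond the lens.

```bash
python3 - <<'E'
from h import *
A,B,w=ld("nA"),ld("nB"),ld("l1")
print("tip",tri(A,(381.25,276.5),B,(454.75,277)))
f=w["frame"]; m=(f.max(2)<55).astype(np.uint8); m[230:]=0;m[:90]=0;m[:,:215]=0;m[:,290:]=0
n,lab,st,_=cv2.connectedComponentsWithStats(m); k=1+st[1:,4].argmax(); print(st[k])
p=np.argwhere(lab==k)[:,::-1].astype(float)
q=np.array([onz(w,*x,.022) for x in p])[:,:2].astype(np.float32)
r=cv2.minAreaRect(q);print(r)
(cx,cy),_,_=r; vx=cv2.fitLine(q,cv2.DIST_L2,0,.01,.01).ravel(); dr=vx[:2]*np.sign(vx[0]); print("dir",dr,np.degrees(np.arctan2(dr[1],dr[0])))
L=onz(w,233,248,.012)[:2]; print("lens",L)
t=(q-np.array([cx,cy]))@dr; print("handle end lensward",np.array([cx,cy])+dr*t.max(),"rear",np.array([cx,cy])+dr*t.min(),t.max()-t.min())
# lens via white frame
m2=((f.min(2)>185)).astype(np.uint8);m2[:210]=0;m2[290:]=0;m2[:,:195]=0;m2[:,275:]=0
c=max(cv2.findContours(m2,0,1)[0],key=cv2.contourArea);(e,ax,_)=cv2.fitEllipse(c);print(e,ax,onz(w,*e,.012))
print(observe()["position"])
E
```

```text
tip (array([0.6635, 0.0414, 0.1376]), np.float64(0.0002845420685788336))
[ 233  113   34  105 1721]
((0.5483523607254028, -0.303252637386322), (0.015200329944491386, 0.09519142657518387), 79.23204040527344)
dir [ 0.9833 -0.1818] -10.473329
lens [ 0.6338 -0.3196]
handle end lensward [ 0.5952 -0.3119] rear [ 0.5015 -0.2946] 0.09523351431991145
(232.6368408203125, 250.128662109375) (59.27983856201172, 62.7972297668457) [ 0.6362 -0.32    0.012 ]
[ 0.563  -0.2992  0.1591]
```

The pointer tip is at z=0.1376, 86 mm from the axis as specified. The handle's length and width also match. Going to grip at (0.5588,-0.3052), yaw -10.5°.

```bash
python3 -m crank '[0,0,-0.0915,-0.0042,-0.006,-0.035,66,0,0,-0.0915,0,0,-0.035,66,0,0,0,0,0,-0.03,66,0,0,0,0,0,0,66,0,0,0,0,0,0,66]'
python3 - <<'E'
from h import *
o=observe();P=o["position"];R=o["tool_rot"];print(P,R.round(4).tolist())
w=snap("wrist","l2");f=w["frame"]
print("grip px",proj(w,[.5588,-.3052,.022]))
m=(f.max(2)<55).astype(np.uint8);m[225:]=0;m[:,:190]=0;m[:,310:]=0
n,lab,st,_=cv2.connectedComponentsWithStats(m);k=1+st[1:,4].argmax();print(st[k])
p=np.argwhere(lab==k)[:,::-1]
q=np.array([onz(w,*x,.022) for x in p])[:,:2].astype(np.float32);print(cv2.minAreaRect(q))
v=cv2.fitLine(q,cv2.DIST_L2,0,.01,.01).ravel();dr=v[:2]*np.sign(v[0]);print("dir",np.degrees(np.arctan2(dr[1],dr[0])),"tool y",np.degrees(np.arctan2(R[1,1],R[0,1])))
nrm=np.array([-dr[1],dr[0]]);print("lateral shift needed along",nrm,(v[2:]-P[:2])@nrm)
E
```

```text
time_s: 16.7
position: [0.5594, -0.3054, 0.0603]
tool_rot: [[0.18, 0.984, 0.001], [0.984, -0.18, -0.001], [-0.0, 0.001, -1.0]]
ft_force: [0.3, -0.6, 0.5]
grip_width: 0.0567
[ 0.5594 -0.3054  0.0603] [[0.1797, 0.9837, 0.0009], [0.9837, -0.1797, -0.0006], [-0.0004, 0.001, -1.0]]
grip px (252.73796478005548, 228.9430830903776)
[ 240  136   28   89 2292]
((0.5299597382545471, -0.29949694871902466), (0.015029272995889187, 0.05229802429676056), 79.63844299316406)
dir -10.556233 tool y -10.3515982854815
lateral shift needed along [0.1832 0.9831] 0.0003425390176084366
```

Aligned within 0.4 mm and 0.2°. Descending to grip.

```bash
python3 -m crank '[0,0,-0.003,-0.0005,0.0003,-0.02,66,0,0,0,0,0,-0.015,66,0,0,0,0,0,-0.006,66,0,0,0,0,0,0,66,0,0,0,0,0,0,50,0,0,0,0,0,0,30,0,0,0,0,0,0,10,0,0,0,0,0,0,5,0,0,0,0,0,0,5,0,0,0,0,0,0,5]' 60
```

```text
time_s: 17.75
position: [0.5583, -0.3065, 0.0191]
tool_rot: [[0.185, 0.983, 0.001], [0.983, -0.185, -0.001], [-0.001, 0.001, -1.0]]
ft_force: [-1.4, 0.5, 5.3]
grip_width: 0.0143
```

```bash
python3 -m crank '[0,0,0,0,0,0,5,0,0,0,0,0,0.005,5,0,0,0,0,0,0.01,5,0,0,0,0,0,0.02,5,0,0,0,0,0,0.025,5,0,0,0,0,0,0.025,5,0,0,0,0,0,0.025,5,0,0,0,0,0,0.015,5,0,0,0,0,0,0.006,5,0,0,0,0,0,0,5,0,0,0,0,0,0,5]' 60
python3 - <<'E'
from h import *
o=observe();P=o["position"];R=o["tool_rot"];print(P,R.round(4).tolist(),o["wrist_torque"],o["ft_force"])
w=snap("wrist","h1");f=w["frame"]
# predicted lens centre in the image if level & fixed; ellipse of bright frame
L=P+np.array([.983*.078-.0,-.185*.078,0]);L[2]=P[2]-.0191+.012
print("pred lens top centre",L,proj(w,L))
for th in(150,170,190,210):
    m2=((f.min(2)>th)).astype(np.uint8)
    for c in cv2.findContours(m2,0,1)[0]:
        if cv2.contourArea(c)>1500: e=cv2.fitEllipse(c);print(th,cv2.boundingRect(c),e,onz(w,*e[0],L[2]))
E
```

```text
time_s: 18.85
position: [0.5576, -0.3059, 0.1482]
tool_rot: [[0.185, 0.983, -0.001], [0.983, -0.185, 0.001], [0.001, -0.001, -1.0]]
ft_force: [-0.6, 0.6, -1.3]
grip_width: 0.0144
[ 0.5576 -0.3059  0.1482] [[0.1848, 0.9828, -0.0012], [0.9828, -0.1848, 0.001], [0.0007, -0.0014, -1.0]] [ 0.0354 -0.0021  0.0379] [-0.6291  0.5808 -1.3015]
pred lens top centre [ 0.6343 -0.3204  0.1411] (252.5461101374971, 374.4856929160606)
150 (216, 51, 100, 88) ((266.2392883300781, 95.38077545166016), (50.45718765258789, 114.3174057006836), 121.89519500732422) [ 0.4823 -0.2859  0.1411]
150 (0, 40, 104, 317) ((38.6901969909668, 246.20004272460938), (81.92924499511719, 336.2530212402344), 168.25865173339844) [ 0.532  -0.4097  0.1411]
150 (270, 0, 242, 384) ((419.4996032714844, 191.37069702148438), (236.8709716796875, 397.4374694824219), 3.5754799842834473) [ 0.5381 -0.2225  0.1411]
150 (17, 0, 218, 304) ((133.90040588378906, 115.11530303955078), (189.29998779296875, 342.2851257324219), 168.82447814941406) [ 0.4798 -0.3437  0.1411]
170 (217, 52, 98, 86) ((266.4690246582031, 95.64723205566406), (49.190975189
[... 278 characters left out ...]
77246094), (236.93544006347656, 387.8619384765625), 1.4218240976333618) [ 0.5371 -0.2225  0.1411]
170 (26, 0, 208, 302) ((135.55233764648438, 114.41556549072266), (181.9950714111328, 341.4098205566406), 169.86830139160156) [ 0.4796 -0.3429  0.1411]
190 (144, 192, 84, 93) ((183.40850830078125, 241.2115936279297), (54.77793884277344, 95.01367950439453), 34.968971252441406) [ 0.5427 -0.3381  0.1411]
190 (288, 140, 188, 180) ((390.9898681640625, 236.5524139404297), (140.718017578125, 157.1163787841797), 106.08940124511719) [ 0.5593 -0.2367  0.1411]
190 (0, 46, 102, 310) ((35.81073760986328, 223.41720581054688), (81.54399871826172, 274.2159729003906), 169.09555053710938) [ 0.5201 -0.4061  0.1411]
```

```bash
python3 -m crank '[0,0,0,-0.003,0.015,0.0015,5,0,0,0,-0.005,0.033,0,5,0,0,0,-0.006,0.036,0,5,0,0,0,-0.006,0.036,0,5,0,0,0,-0.006,0.036,0,5,0,0,0,-0.006,0.036,0,5,0,0,0,-0.006,0.036,0,5,0,0,0,-0.006,0.036,0,5,0,0,0,-0.005,0.035,0,5,0,0,0,-0.003,0.02,0,5,0,0,0,-0.0015,0.012,0,5,0,0,0,-0.0005,0.006,0,5,0,0,0,0,0,0,5,0,0,0,0,0,0,5]' 60
python3 - <<'E'
from h import *
o=observe();P=o["position"];R=o["tool_rot"];print(P,R.round(4).tolist(),o["grip_width"])
L=P+np.r_[(R[:2,1]*.0785),-.0131];print("lens est",L)
for n in("side","scene"):
    d=snap(n,n+"9");f=d["frame"].astype(int)
    t=np.linspace(0,2*np.pi,90);q=np.array([proj(d,L+[.032*np.cos(a),.032*np.sin(a),z]) for a in t for z in(.006,-.006)])
    a0,a1=q.min(0).astype(int)-6,q.max(0).astype(int)+6
    ref=ld({"side":"s8","scene":"c8"}[n])["frame"].astype(int)
    df=np.abs(f-ref).max(2)>25
    s=df[a0[1]:a1[1],a0[0]:a1[0]]
    print(n,"pred",q.min(0),q.max(0),"origin",a0)
    print("\n".join("".join("#" if x else "." for x in r) for r in s))
E
```

```text
time_s: 20.3
position: [0.5041, 0.0302, 0.1504]
tool_rot: [[0.185, 0.983, -0.0], [0.983, -0.185, -0.0], [-0.0, -0.0, -1.0]]
ft_force: [0.3, -0.4, -1.0]
grip_width: 0.0143
[0.5041 0.0302 0.1504] [[0.1854, 0.9827, -0.0], [0.9827, -0.1854, -0.0002], [-0.0002, -0.0, -1.0]] 0.014319343500327776
lens est [0.5813 0.0156 0.1373]
side pred [226.3435 176.663 ] [246.0182 187.6796] origin [220 170]
............................####
...........................#####
............................####
.............................###
.............................###
.............................###
....#########................###
..##########..##################
.##########....##############..#
#######.###...##.##############.
.####.###.#......##############.
..####...#..####.##############.
...######..#####################
.....##.########################
.........##############.#.##.###
.........############.....##.###
..........############..........
.............###................
................................
................................
................................
.................
[... 191 characters left out ...]
##...............#
......########...........###.#
.......#######..........####.#
.......######..........#######
...............##......#####..
...............###.....#####..
.........#.....####...######..
........##.....####..#######..
.......###.....#####.#######..
.......####....#####.#######..
.......#####....############..
.......#####.....#########....
........#####.......########..
.........####.#....###########
...........####....###########
..............##...###########
..............###..###########
...............###.###########
................###..#########
..................##.#########
....................##########
....................##########
....................##########
```

```bash
python3 -m crank '[0,0,0,-0.0005,0.0015,0,5,0,0,0,0,0,0,5,0,0,0,0,0,0,5,0,0,0,0,0,0,5]' 60
python3 - <<'E'
from h import *
o=observe();P=o["position"];R=o["tool_rot"];L=P+np.r_[(R[:2,1]*.0785),-.0131];print("lens est",L)
d=snap("side","sideF");print("tip pred",proj(d,[.6635,.0414,.1376]),"seen ~(209.5,185.5)")
t=np.linspace(0,2*np.pi,90)
for z in(.006,-.006):
    q=np.array([proj(d,L+[.032*np.cos(a),.032*np.sin(a),z]) for a in t]);print(z,q.min(0),q.max(0))
g=d["frame"].astype(int).sum(2)//3;print(g[172:194,222:252])
w=snap("wrist","wF");f=w["frame"];b=P+np.r_[-R[:2,1]*.0687,.0029];print("butt pred",proj(w,b))
m=(f.max(2)<70).astype(np.uint8)
print("dark handle widths px by row",[(r,int(m[r,215:300].sum())) for r in range(40,240,20)])
for yy in(-.045,-.02): 
    a,c=[proj(w,P+np.r_[R[:2,1]*yy+R[:2,0]*s,.0029]) for s in(-.008,.008)];print("pred handle width",a,c)
E
```

```text
time_s: 20.8
position: [0.5035, 0.0322, 0.1505]
tool_rot: [[0.185, 0.983, 0.0], [0.983, -0.185, -0.0], [-0.0, 0.0, -1.0]]
ft_force: [-0.1, -1.0, -0.9]
grip_width: 0.0147
lens est [0.5806 0.0177 0.1374]
tip pred (210.13663538933258, 185.0317912178789) seen ~(209.5,185.5)
0.006 [226.4838 176.8668] [246.1602 184.4576]
-0.006 [226.6014 180.1849] [246.1905 187.912 ]
[[140 141 139 140 140 139 140 142 137 140 143 136 139 140 137 140 137 137
  137 135 138 137 135 136 140 137 137 134 135 139]
 [138 140 138 139 142 140 144 141 143 140 141 138 139 138 139 140 137 139
  136 135 135 138 135 137 139 138 137 138 139 138]
 [141 139 141 144 144 139 142 140 141 139 139 139 138 136 139 139 134 136
  137 137 137 135 136 139 140 131 138 135 135 139]
 [143 141 142 145 139 142 140 141 142 143 143 140 138 138 137 139 136 137
  140 137 141 138 140 137 138 137 138 136 137 134]
 [140 138 143 143 142 145 141 139 141 139 138 137 137 136 135 133 136 138
  135 136 135 137 136 140 137 136 140 134 134 135]
 [142 140 141 143 145 141 142 138 136 140 164 180 180 203 209 213 209 192
  168 152 139 135 137 136 134 139 136
[... 1693 characters left out ...]
138 138 136 136 137
  136 137 137 135 134 135 138 134 137 136 132 135]
 [140 138 139 138 137 142 144 142 140 142 138 142 141 139 135 135 138 133
  136 136 136 139 137 137 136 136 139 134 137 138]
 [139 139 138 140 142 138 138 140 142 142 141 140 138 139 140 140 139 138
  135 138 138 136 136 132 136 131 134 133 135 138]]
butt pred (252.57547626180232, 119.14237224608482)
dark handle widths px by row [(40, 0), (60, 0), (80, 1), (100, 1), (120, 0), (140, 0), (160, 37), (180, 36), (200, 35), (220, 33)]
pred handle width (233.87128801794836, 175.911283339325) (271.2877016125597, 175.89500115004884)
pred handle width (234.93504742767493, 229.16925287416083) (270.22980701900974, 229.15818824085375)
```

```bash
python3 - <<'E'
from h import *
a,b=ld("s8")["frame"].astype(int),ld("sideF")["frame"].astype(int)
print("stack diff px (side)",(np.abs(a-b).max(2)[205:222,226:246]>25).sum(), observe()["time_s"],observe()["qvel"].round(2))
print(close_job())
E
```

```text
stack diff px (side) 99 20.9 [ 0.01 -0.01  0.04  0.11  0.03  0.01]
the job is handed in; nothing more can be done
None
```

The job is handed in at 20.9 s. The spacer and bearing are stacked on the plate, and the loupe is held over the bearing at the pointer height. One last check disagreed and I did not resolve it (see below).

**What I did:**
- **Spacer:** I set it down on the plate and let go. It measured within about 0.5 mm of the plate centre.
- **Bearing:** The first grasp closed above it without moving it. The second worked, and it was put down in contact on the spacer, about 1 to 1.5 mm off centre by the wrist image.
- **Loupe:** I gripped the handle at its balance point with 60 N and carried it over level, with the handle pointing toward the robot.

**Last checks before hand-in:**
- **Pointer:** Its tip triangulated to z = 0.1376 m, about 86 mm from the plate axis, as the task states.
- **Lens:** I estimated it at (0.5806, 0.0177, 0.1374), about 1 mm from the bearing axis and 0.2 mm from pointer height. The lens was out of the wrist camera's view, so this comes from the tool pose and the grip geometry. In the side view its outline matched that estimate to within about 1 pixel (roughly 3.5 mm).
- **Level:** The tool was level to under 0.001 rad. From the lens outline, the loupe itself was level to about 0.05 rad.
- **Stillness:** The arm was still at hand-in.

**The check that disagreed:** comparing the side views of the stack before and after the loupe arrived, 99 of 340 pixels had changed. A shadow from the loupe and gripper over the stack is likely. I did not confirm that, so there is no direct image check of the stack's final position after it was first placed.

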